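Tighten the loose cap in the solvent drawer

TASK

The amber bottle in the solvent drawer still has its cap only loosely screwed on. Pull the drawer right out to its stop, screw the amber bottle's cap clockwise until it is fully tight, and then push the drawer gently and fully shut. Keep all three bottles standing in their pockets, never jerk or slam the drawer, and leave the things on the bench where they are.

Things in the scene. Friction and masses are not known exactly. Their poses are not given: they have to be found in the camera images.
- drawer (a joint): how far the drawer is out of its white bench cabinet (300 deep, 380 wide, 205 mm high, fixed, a low box on top towards its back), in m: 0 shut, 0.170 at its stop. Slides along the handle's -x axis with about 3 N, stays where left, weighs about 3 kg with its bottles. Its front is a white panel 376 mm wide, 16 mm thick, 13 to 199 mm above the bench
- handle (a point): centre of the drawer's handle: a level steel bar of 10 mm diameter, 120 mm clear length along y between two blue brackets, 186 mm above the bench (13 mm below the panel's top edge), its axis 45 mm in front of the drawer front (40 mm clear gap, open above and below). -x points out of the front, the way the drawer opens (towards the robot, turned up to 15 degrees), z up; moves with the drawer
- amber_cap_grip (a point): centre (half-way up) of the amber bottle's blue ribbed screw cap, 54 mm diameter, 26 mm high; z is the screw axis, up. Right-hand thread, 4 mm per turn: clockwise seen from above tightens it and it sinks 0.64 mm per rad. Tight, its centre is 155 mm above the bench; at the start about 4 to 5.5 mm higher. Turns with about 0.06 N m, stays where left
- amber_cap (a joint): how far the amber bottle's cap is unscrewed, in rad: 0 fully tight (hard stop), about 6 to 8.5 at the start (1 to 1.35 turns), grows when turned anticlockwise seen from above, 13.5 at most
- amber_mid (a point): point on the axis of the square brown glass bottle, 50 mm above its underside. Body 64 x 64 x 84 mm, sloped shoulder to 102 mm, neck of 41 mm; about 0.45 kg. It stands loose in one of three square pockets (1.2 mm play each side, 34 mm deep, floor 32 mm above the bench), which keeps it from turning. z up
- clear_a_mid (a point): the same point of a clear glass bottle of the same size in another pocket; its blue cap (54 mm diameter, top 168 mm above the bench) is already tight. The three pockets lie 105 mm apart across the drawer, 88 mm behind the outer face of its front; at the drawer's stop the row is 98 mm in front of the cabinet
- clear_b_mid (a point): the same point of the second clear glass bottle, as clear_a
- vial_rack: blue rack 80 x 160 mm, 50 mm high with its small vials, on the bench. Origin: centre of its underside
- pipette: white and blue micropipette, 245 mm long along its x axis, 35 mm high, lying on the bench. Origin: on its underside near the middle
- beaker: glass beaker, 68 mm diameter, 95 mm high, standing on the bench. Origin: centre of its underside
- tip_box: pipette-tip box 88 x 123 x 72 mm with a blue lid, on the bench. Origin: centre of its underside

How it is judged:
By the outcome, as a careful person would: the job done as asked, in the order asked, and still so for the second after the job is handed in, with the robot touching nothing.
It also fails if it takes over 72 s, if anything falls off the work surface, if the arm or the gripper's body presses on something with over 40 N, if the wrist force passes 120 N, or if a joint passes its speed limit or range.

ROBOT

A 7-joint arm with a two-finger parallel gripper is mounted at the origin on the work surface. World frame = base frame: x ahead of the robot, y to its left, z up, the work surface at z = 0. Lengths are in mm, angles in degrees, forces in N, time in s.
With the tool pointing down it reaches from about 350 to 900 mm from the base axis. Payload 19.9 kg.
Tool frame: the origin (TCP) lies between the finger pads; the fingertips stand 8 mm ahead of it and the grasp point (between the pads) lies 11 mm behind it; z points along the fingers, y is the line along which they close (so a half turn about z gives the same grasp; the last joint's range is limited). The gripper opens to 94 mm and grips with 3 to 60 N. Pads are 16 mm wide; open, the fingers measure 119 mm over their backs; the gripper's body (75 mm by 177 mm) begins 78 mm behind the grasp point.
Start: joints at [-71.763, 23.915, -0.59, 92.452, 0.269, 63.638, -3.037], TCP at [220.043, 584.962, 213.425] pointing down, gripper open.
Joint ranges: [-161.28, 161.28], [-22.2, 115.67], [-73.04, 71.86], [3.21, 147.25], [-68.34, 248.33], [10.77, 114.83], [-161.83, 161.83]. Speed limits (degrees/s): [108.29, 108.29, 136.94, 136.94, 172.46, 172.46, 172.46].

INTERFACE

Orientations are given as a 3x3 rotation matrix whose columns are the frame's x, y, z axes.
In Python, from bench import env, camera gives the robot as it stands. Calls block until the motion is done:
- env.move_pose(position, orientation): joint-space move of the TCP to a pose.
- env.servo_line(position, orientation=None, max_speed=150, until_force=None): straight line of the TCP; orientation=None keeps the orientation; max_speed is the mean speed in mm/s. With until_force (N) it stops when the force on the tool has changed by that much, and returns True; else False.
- env.goto_joints(angles): joint-space move.
- env.grip(opening, force=None): finger opening in mm; force is the grip in N (None keeps the last); returns when the fingers have stopped.
- env.dwell(seconds).
- env.inverse_kinematics(position, orientation): joint angles nearest the present ones, or None.
- env.state(): the state.
- camera(name): name is "side" or "top" or "wrist"; returns a dict with "color" (384x512x3 uint8, blue, green, red), "z_map" (384x512 float32, mm along the optical axis (not along the pixel's ray), 0 where there is no reading), "vertical_fov" (degrees; the focal length in pixels is half the picture's height over the tangent of half this angle, whatever the lens; pixels are square), "cx", "cy" (the principal point, pixels), "R" (3x3) and "t" (3): a world point X has camera coordinates R X + t. Camera axes: x right, y down, z forward; pixel columns grow to the right and rows downward; lengths in mm; the calibration is good to about 2 mm. A picture is of the moment at which its call begins.
A pose or a line that the arm cannot do raises env.IKError and nothing moves.
- env.job_done(): hands the job in; it is judged then, once.
The state is a dict: "clock": time; "joints": joint angles; "qvel": joint speeds; "effort": joint torques, N m; "position": TCP position; "ee_rot": TCP orientation; "ft_force": force on the tool from outside, world axes, zero at the start; "wrist_torque": the same for the moment, N m; "grip_width": finger opening in mm; "grasp_force": force on a finger pad.
Only numpy, scipy, OpenCV 4.12 (cv2) and the standard library are available. Lean on these libraries where they do the work, as an engineer would, in place of code of your own. Each camera call takes 0.05 s, during which the arm holds its last target. There are 200 camera calls.

## Working session

There is one attempt and no reset: what is moved stays moved. The work goes in short steps, each a Python script; the robot and the scene stay as the last script left them, time stands still between calls to the robot, and variables do not carry over. Pictures are saved under pics/ and viewed, at most 10 in all, crops included, and the job is handed in when it is done.

```bash
ls; mkdir -p pics
python3 - <<'E'
from bench import env,camera
import cv2,numpy as np
ims=[]
for n in ["side","top"]:
    c=camera(n); cv2.imwrite(f'pics/{n}0.png',c["color"]); np.savez(f'{n}0.npz',**c)
    print(n,c["vertical_fov"],c["cx"],c["cy"],c["R"].round(3).tolist(),c["t"].round(1), (c["z_map"]>0).mean())
    ims.append(c["color"])
cv2.imwrite('pics/both.png',cv2.resize(np.vstack(ims),(512,768))[:, :] if 0 else cv2.resize(np.hstack(ims),(800,300)))
s=env.state();print(s["clock"],s["position"],s["ee_rot"])
E
```

```text
pics
side 54.504195879701015 251.00838126181858 193.5278166173602 [[-0.981, 0.192, -0.009], [0.172, 0.857, -0.486], [-0.086, -0.478, -0.874]] [ 525.7    1.8 1635.6] 0.9958699544270834
top 46.83227474690136 258.6729074902736 184.86434327620992 [[-0.067, -0.998, -0.003], [-0.973, 0.066, -0.221], [0.22, -0.012, -0.975]] [  16.6  572.6 1536.5] 0.9959869384765625
0.1 [219.94746605 584.66592226 212.88945515] [[-9.35961815e-01  3.52101384e-01 -3.10311560e-04]
 [ 3.52101510e-01  9.35961215e-01 -1.06332765e-03]
 [-8.39595533e-05 -1.10449525e-03 -9.99999387e-01]]
```

View pics/top0.png

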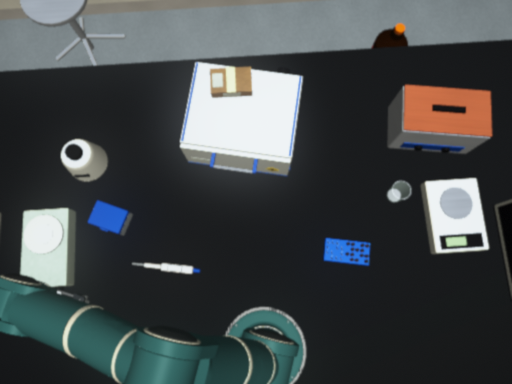

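View pics/side0.png

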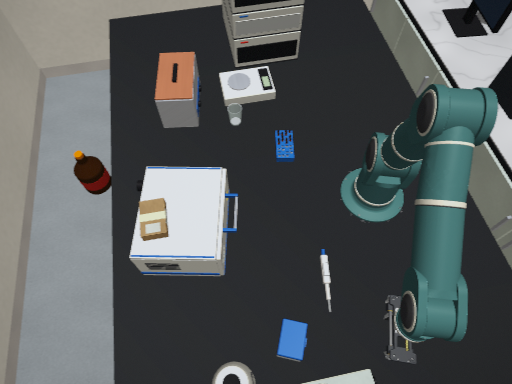

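The top view shows the cabinet with its front edge around (183,148)–(290,170) and the handle brackets at about (213,160) and (254,166). The side view shows the brackets at about (230,195) and (230,230). I'll get the cabinet rectangle from the depth map and the brackets by colour mask.

```bash
cat > h.py <<'E'
import cv2,numpy as np
def cloud(c):
    f=c["color"].shape[0]/2/np.tan(np.radians(float(c["vertical_fov"]))/2)
    v,u=np.mgrid[:c["z_map"].shape[0],:c["z_map"].shape[1]]
    d=np.stack([(u-c["cx"])/f,(v-c["cy"])/f,np.ones(u.shape)],-1)
    P=(d*c["z_map"][...,None]-c["t"])@c["R"]      # R^T(x-t)
    return P,d@c["R"],-c["R"].T@c["t"]
def on_plane(c,z):
    _,d,o=cloud(c); return o+d*((z-o[2])/d[...,2])[...,None]
def blue(c,lo=(100,120,50),hi=(130,255,255)):
    return cv2.inRange(cv2.cvtColor(c["color"],cv2.COLOR_BGR2HSV),lo,hi)>0
E
python3 - <<'E'
from h import *
for n in ["top","side"]:
    c=dict(np.load(n+'0.npz')); P,_,_=cloud(c)
    m=(abs(P[...,2]-205)<10)&(P[...,0]>450)&(P[...,0]<1100)&(abs(P[...,1])<400)
    k,l,s,ce=cv2.connectedComponentsWithStats(m.astype(np.uint8)); i=1+s[1:,4].argmax()
    q=P[l==i]; r=cv2.minAreaRect(q[:,:2].astype(np.float32)); print(n,r,cv2.boxPoints(r).round(0).tolist(),np.median(q[:,2]))
    # blue components near front
    b=blue(c); k,l,s,ce=cv2.connectedComponentsWithStats(b.astype(np.uint8)); Q=on_plane(c,186)
    for i in range(1,k):
        if s[i,4]>8:
            p=np.median(P[l==i],0)
            if p[0]>400 and abs(p[1])<350: print(s[i],ce[i].round(1),p.round(0),Q[l==i].mean(0).round(0),P[l==i].min(0).round(),P[l==i].max(0).round())
E
```

```text
top ((799.0755615234375, 22.9130859375), (383.38836669921875, 339.4845886230469), 78.4152603149414) [[594.0, -131.0], [927.0, -199.0], [1004.0, 177.0], [671.0, 245.0]] 204.56973865734076
[209 153   6  15  51] [212.1 160.2] [640. 130. 192.] [641. 131. 186.] [617. 122.  13.] [673. 159. 202.]
[253 159   5  15  51] [254.7 166.1] [612. -11. 193.] [610. -11. 186.] [588. -21.  -3.] [638.  -4. 200.]
side ((798.9854736328125, 21.836273193359375), (382.0705261230469, 325.09515380859375), 77.39751434326172) [[599.0, -129.0], [916.0, -200.0], [999.0, 173.0], [682.0, 244.0]] 204.3624202788473
[148 167  72   2  92] [181.8 167.6] [ 789. -163.  206.] [ 782. -174.  186.] [ 636. -190.  201.] [ 910. -129.  212.]
[225 191  13  10  62] [230.7 195. ] [611. -11. 190.] [611. -13. 186.] [ 575. -125.   -7.] [633.   1. 197.]
[223 226  14  10  71] [229.5 230. ] [640. 130. 191.] [639. 130. 186.] [615.  42.  -5.] [663. 141. 198.]
[131 255  83   3 113] [172.6 256.1] [833. 200. 206.] [852. 189. 186.] [656. 163. 197.] [ 990.  680. 1435.]
[140 272  80   3 154] [179.7 273. ] [855. 206.  43.] [833. 254. 186.] [656. 156.  -2.] [1014.  680. 1435.]
```

```bash
cat >> h.py <<'E'
from bench import env,camera
def tool(deg):  # tool down, tool y at this azimuth
    c,s=np.cos(np.radians(deg)),np.sin(np.radians(deg)); return np.array([[s,c,0],[-c,s,0],[0,0,-1.]])@np.diag([-1,1,1]) if 0 else np.column_stack([[-s,c,0],[c,s,0],[0,0,-1]])
E
python3 - <<'E'
from h import *
p=env.state()["position"]
env.servo_line([p[0],p[1],330])
env.move_pose([590,64,330],tool(-11.6))
env.grip(44)
c=camera("wrist");np.savez('w1.npz',**c);cv2.imwrite('pics/w1.png',c["color"])
s=env.state();print(s["clock"],s["position"],np.round(s["joints"],1),s["ft_force"]);print(c["R"].round(2),(-c["R"].T@c["t"]).round(),c["vertical_fov"])
E
```

```text
4.2583 [590.01593242  64.01051448 330.01790214] [-38.3  18.4  37.9  89.4 -11.5  76.1 -10.7] [-0.11325293 -0.78964261  0.23455777]
[[ 0.98 -0.2  -0.  ]
 [-0.19 -0.95  0.25]
 [-0.05 -0.24 -0.97]] [605. 133. 500.] 67.49711367780641
```

View pics/w1.png

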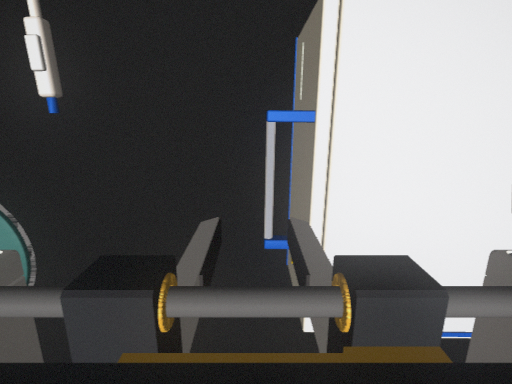

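The wrist view shows the steel bar from about (270,122) to (268,238) between blue brackets at rows 116 and 244. I'll cast these onto z=186.

Run:
```python
from h import *
c=dict(np.load('w1.npz')); Q=on_plane(c,186); P,_,_=cloud(c)
g=c["color"].astype(int); m=(g.min(-1)>90)
pts=[]
for v in range(135,205,3):
    u=np.where(m[v,258:285])[0]+258
    if len(u): pts.append(Q[v,int(u.mean())]+(Q[v,int(u.mean())+1]-Q[v,int(u.mean())])*(u.mean()%1))
pts=np.array(pts)[:,:2]; vx,vy,x0,y0=cv2.fitLine(pts.astype(np.float32),cv2.DIST_HUBER,0,.01,.01).ravel()
print("bar",vx,vy,x0,y0,np.degrees(np.arctan2(-vx*np.sign(vy),abs(vy))),u)
b=blue(c); b[:,:262]=0;b[:,320:]=0
for r in [(108,124),(236,250)]:
    mm=np.zeros_like(b); mm[r[0]:r[1],264:282]=b[r[0]:r[1],264:282]; print(Q[mm].mean(0).round(1),np.median(P[mm],0).round(1),mm.sum())
```

```text
bar 0.20704135 0.9783322 610.44226 76.47512 -11.949023 [265 266 267 268 269 270 271 272 273]
[625.6 132.  186. ] [625.6 132.  192.7] 188
[598.3 -10.6 186. ] [599.1  -7.8 192.4] 205
```

```bash
cat >> h.py <<'E'
YAW=-11.8
XH=np.array([np.cos(np.radians(YAW)),np.sin(np.radians(YAW)),0]); H0=np.array([607.2,61,175.])
E
python3 - <<'E'
from h import *
R=tool(YAW)
def st(t):
    s=env.state();print(t,round(s["clock"],2),s["position"].round(1),s["ft_force"].round(1),s["wrist_torque"].round(2),round(s["grip_width"],1),round(s["grasp_force"],1))
env.servo_line(H0+[0,0,75],R)
print(env.servo_line(H0,R,80,until_force=10)); st("down")
env.grip(5,15); st("grip")
print(env.servo_line(H0-150*XH,R,40,until_force=20)); st("pull")
print(env.servo_line(H0-176*XH,R,15,until_force=8)); st("stop")
c=camera("wrist");np.savez('w2.npz',**c);cv2.imwrite('pics/w2.png',c["color"])
E
```

```text
False
down 6.04 [607.5  61.  175.5] [-0.1 -0.3  0.2] [-0.05  0.02 -0.  ] 44.2 0.0
grip 6.67 [606.8  61.1 175. ] [-5.4  0.9  4. ] [ 0.14  1.37 -0.01] 9.1 15.0
False
pull 10.57 [460.1  92.7 175. ] [ 3.4  8.6 -5.9] [ 1.95 -0.8  -0.01] 9.3 15.0
True
stop 11.82 [440.5  96.9 175. ] [ 3.5  1.4 -1.5] [ 0.05 -0.65 -0.02] 9.3 15.0
```

View pics/w2.png

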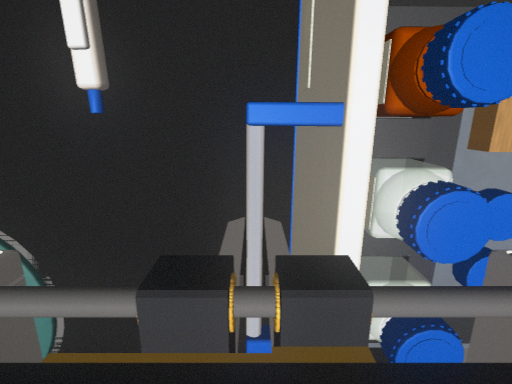

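The wrist view shows the drawer out. The amber bottle is at the left (+y), with its cap around (475,55), and the two clear bottles stand at cap centres of about (445,220) and (425,345). I'll confirm the stop with a further pull, release, then look at the amber cap from above.

```bash
cat >> h.py <<'E'
def st(t):
    s=env.state();print(t,round(s["clock"],2),s["position"].round(1),s["ft_force"].round(1),s["wrist_torque"].round(2),round(s["grip_width"],1),round(s["grasp_force"],1))
E
python3 - <<'E'
from h import *
R=tool(YAW); p=env.state()["position"]
print(env.servo_line(p-6*XH,R,10,until_force=10)); st("stop")
q=env.state()["position"]; np.save('hopen.npy',q)
env.servo_line(p,R,20); env.grip(44); st("rel")
env.servo_line(p+[0,0,90],R,150)
YH=np.array([-XH[1],XH[0],0]); a=p+133*XH+105*YH
env.move_pose([a[0],a[1]-70,300],R)
c=camera("wrist");np.savez('w3.npz',**c);cv2.imwrite('pics/w3.png',c["color"]); print(a); st("above")
E
```

```text
True
stop 12.14 [440.5  96.9 175. ] [ 2.3 -0.6  1.3] [-0.1  -0.33 -0.01] 9.5 15.0
rel 13.1 [440.5  96.9 175. ] [0.5 0.  1.1] [-0.08  0.01 -0.  ] 44.2 0.0
[592.20841179 172.5284659  175.0004566 ]
above 14.57 [591.5 102.3 299.1] [ 0.2 -0.5  0.7] [-0.08  0.1   0.03] 43.7 0.0
```

View pics/w3.png

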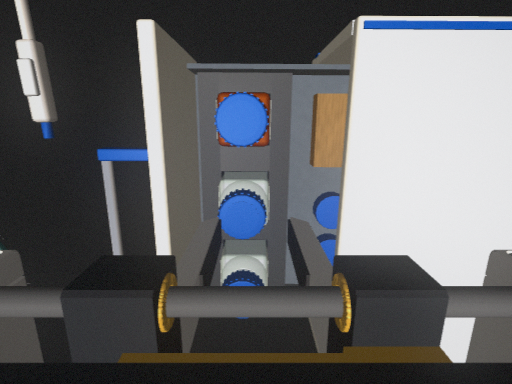

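The stop is confirmed. The amber cap's top disc is at about (242,120). I'll fit it and cast onto z≈172.5.

Run:
```python
from h import *
c=dict(np.load('w3.npz')); P,_,_=cloud(c); b=blue(c).astype(np.uint8)
k,l,s,ce=cv2.connectedComponentsWithStats(b)
for i in range(1,k):
    if 600<s[i,4]<4000 and 200<ce[i][0]<280:
        q=P[l==i]; z=np.median(q[:,2]); t=q[abs(q[:,2]-z)<2.5]; (x,y),r=cv2.minEnclosingCircle(t[:,:2].astype(np.float32))
        (u,v),ru=cv2.minEnclosingCircle(np.argwhere(l==i)[:,::-1].astype(np.float32))
        print(ce[i].round(1),s[i,4],"z",z.round(1),"circ",round(x,1),round(y,1),round(r,1),on_plane(c,z)[int(v+.5),int(u+.5)].round(1))
R=tool(YAW); sj=env.state()["joints"]
for z in (240,145,155):
    j=env.inverse_kinematics([592,172,z],R); print(z,None if j is None else np.round(j,1))
```

```text
[241.  119.1] 2244 z 172.2 circ 593.9 172.6 26.3 [593.7 173.2 172.2]
[242.  214.5] 1839 z 167.0 circ 571.9 70.4 26.2 [572.6  73.7 167. ]
240 [-48.8  26.   40.6  93.1 -18.   67.6 -16. ]
145 [-46.5  31.6  37.7  98.3 -22.3  57.7 -12.7]
155 [-46.8  30.9  38.   97.9 -21.8  58.7 -13.1]
```

```bash
cat >> h.py <<'E'
C=np.array([593.5,172.8,0])
E
python3 - <<'E'
from h import *
R=tool(YAW)
env.grip(80)
env.move_pose(C+[0,0,230],R)
j=np.array(env.state()["joints"]); j[6]+=15; env.goto_joints(j)
y=env.state()["ee_rot"][:,1]; d=np.degrees(np.arctan2(y[1],y[0]))-YAW; print("dAz for +15:",d)
sg=-np.sign(d)   # j7 direction that is clockwise
j[6]=-155*sg; env.goto_joints(j); st("wound")
Ra=env.state()["ee_rot"]
print(env.servo_line(C+[0,0,152],Ra,80,until_force=8)); st("down")
j=np.array(env.state()["joints"]); np.save('jgrasp.npy',np.r_[j,sg])
env.grip(40,20); st("gripped")
je=np.array(env.inverse_kinematics(C+[0,0,152-.64*np.radians(310)],Ra)); print(je.round(1),j.round(1))
f=lambda a: np.r_[(j+(je-j)*a/310)[:6], j[6]+sg*a]
for a in (60,310):
    env.goto_joints(f(a)); st(a)
c=camera("wrist");np.savez('w4.npz',**c);cv2.imwrite('pics/w4.png',c["color"])
E
```

```text
dAz for +15: 14.729195541605232
wound 18.55 [593.2 173.2 229.3] [0.4 0.5 1. ] [ 0.02 -0.   -0.02] 80.4 0.0
False
down 19.67 [593.8 172.8 152.5] [0.4 0.  0.7] [0.1  0.07 0.03] 80.0 0.0
gripped 20.19 [593.4 173.  152.1] [-1.4  0.5  2.3] [0.2  0.53 0.03] 53.7 20.0
[-46.1  31.4  37.1  97.9 -21.6  58.2 157.4] [-46.3  31.1  37.3  97.7 -21.5  58.5 157.3]
60 21.21 [593.6 173.1 151.7] [-2.8  2.4  1.8] [ 0.81  0.58 -0.01] 53.5 20.0
310 24.98 [593.7 172.7 148.7] [2.5 1.2 1.1] [ 0.42 -0.78  0.03] 53.4 20.0
```

View pics/w4.png

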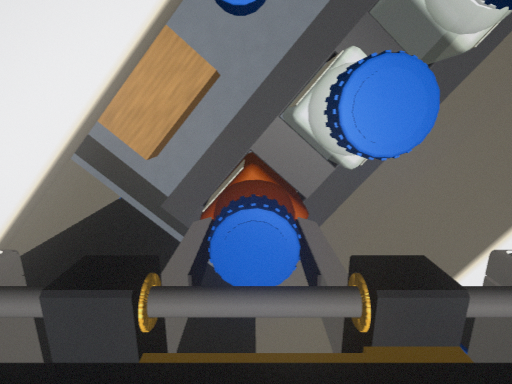

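The amber cap is held centred at (255,245), and the bottle is upright in its pocket. Next I'll rewind and make the second stroke in steps, watching the torque.

Run:
```python
from h import *
js=np.load('jgrasp.npy'); sg=js[7]
j=np.array(env.state()["joints"])
env.grip(76)
j[6]=js[6]; env.goto_joints(j); st("rewound")
env.grip(40,20); st("gripped")
p=env.state()["position"]; Ra=env.state()["ee_rot"]
j=np.array(env.state()["joints"])
je=np.array(env.inverse_kinematics([p[0],p[1],p[2]-.64*np.radians(200)],Ra))
t0=env.state()["wrist_torque"][2]
for a in range(20,241,20):
    env.goto_joints(np.r_[(j+(je-j)*min(a,200)/200)[:6], j[6]+sg*a]); s=env.state(); dt=s["wrist_torque"][2]-t0
    print(a,round(s["clock"],2),round(dt,3),round(s["joints"][6]-j[6]-sg*a,2),s["ft_force"].round(1),s["position"][2].round(1))
    if abs(dt)>0.3: break
c=camera("wrist");np.savez('w5.npz',**c)
```

```text
rewound 30.23 [593.7 172.7 148.7] [-1.2 -0.6  0.6] [ 0.08  0.05 -0.04] 76.0 0.0
gripped 30.71 [593.5 172.7 148.6] [-1.8  1.2  1.4] [0.15 0.38 0.03] 53.5 20.0
20 31.15 -0.073 0.24 [-1.1 -0.1  0.6] 148.4
40 31.59 -0.087 0.36 [-1.8  0.7  0.5] 148.2
60 32.03 -0.057 0.4 [-1.6  0.9  0.5] 147.9
80 32.48 -0.027 0.41 [-2.3  2.4  0.2] 147.7
100 32.92 -0.069 0.41 [-0.6  3.1  1. ] 147.6
120 33.36 -0.094 0.41 [0.4 4.  0.8] 147.4
140 33.8 -0.087 0.41 [1.6 3.2 1.7] 147.2
160 34.24 0.329 0.42 [-0.7 -3.   3.1] 146.8
```

Run:
```python
from h import *
j=np.array(env.state()["joints"])
for k in (8,8): 
    j[6]-=k; env.goto_joints(j); st(k)
env.grip(76); st("open")
p=env.state()["position"]
env.servo_line([p[0],p[1],240]); 
R=tool(YAW); h=np.load('hopen.npy')
env.grip(44)
env.move_pose([h[0]+60,h[1]+60,300],R)
c=camera("wrist");np.savez('w6.npz',**c);cv2.imwrite('pics/w6.png',c["color"]); st("look")
P,_,_=cloud(c); k,l,s,ce=cv2.connectedComponentsWithStats(blue(c).astype(np.uint8))
for i in range(1,k):
    if s[i,4]>300: print(ce[i].round(),s[i,4],np.median(P[l==i],0).round(1))
```

```text
8 34.55 [593.3 171.8 146.7] [-1.6 -2.1  2.5] [-0.45  0.55  0.26] 53.5 20.0
8 34.82 [593.2 172.  146.6] [-3.2 -1.4  1.5] [-0.53  0.85  0.38] 53.4 20.0
open 35.38 [593.5 172.1 146.8] [-0.6 -0.5  0.3] [-0.06  0.07 -0.06] 76.0 0.0
look 37.4 [500.7 157.3 299.9] [ 1.2 -0.4 -0.1] [-0.08  0.03  0.02] 43.9 0.0
[335. 153.] 2141 [591.8 174.4 166.9]
[228. 189.] 679 [476.2 165.5 192.6]
[393. 232.] 1102 [691.4  17.4  56.4]
[333. 238.] 1165 [575.7  81.  166.9]
```

View pics/w6.png

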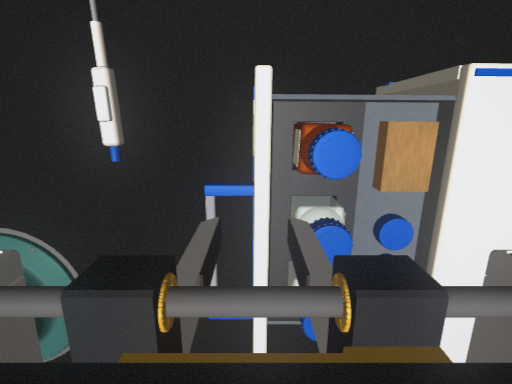

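The amber cap's top is now at the same measured height as the tight neighbour (166.9 for both), and the bottles stand upright. Now I'll close the drawer.

Run:
```python
from h import *
R=tool(YAW); h=np.load('hopen.npy')
env.move_pose(h+[0,0,80],R)
print(env.servo_line(h,R,80,until_force=10)); st("down")
env.grip(5,15); st("grip"); p=env.state()["position"]
print(env.servo_line(p+155*XH,R,40,until_force=20)); st("push")
print(env.servo_line(p+176*XH,R,12,until_force=14)); st("shut?")
print(((env.state()["position"]-p)@XH).round(2))
```

```text
False
down 39.02 [440.8  97.  175.4] [ 1.4 -1.6 -0.5] [-0.08  0.02 -0.01] 43.7 0.0
grip 39.65 [440.6  97.  175. ] [-0.  -0.   0.5] [-0.05  0.01 -0.01] 9.1 15.0
False
push 43.67 [592.8  64.2 175. ] [-4.2 -5.8  6.4] [-1.29  0.82 -0.02] 9.7 15.0
True
shut? 44.86 [606.7  61.1 175. ] [-3.6 -0.4  8.9] [-0.03  0.81  0.03] 9.4 15.0
169.94
```

Run:
```python
from h import *
R=tool(YAW); p=env.state()["position"]
print(env.servo_line(p+5*XH,R,8,until_force=15)); st("press")
q=env.state()["position"]
env.servo_line(q,R); env.grip(44); st("rel")
env.servo_line(q+[0,0,90],R,120)
env.move_pose([590,64,330],R); env.dwell(.3)
c=camera("wrist");np.savez('w7.npz',**c);cv2.imwrite('pics/w7.png',c["color"]); st("end")
a=dict(np.load('w1.npz'))
for n,k in(("before",a),("after",c)):
    Q=on_plane(k,192); b=blue(k); mm=np.zeros_like(b); mm[108:124,260:290]=b[108:124,260:290]; print(n,Q[mm].min(0).round(1),Q[mm].mean(0).round(1))
t=camera("top");cv2.imwrite('pics/t7.png',t["color"])
```

```text
True
press 45.21 [606.7  61.1 174.9] [-2.8  0.   7.7] [ 0.04  0.72 -0.01] 9.7 15.0
rel 46.17 [606.7  61.1 174.9] [-1.2 -0.1  0.2] [-0.05  0.07  0.02] 44.1 0.0
end 47.79 [589.9  63.9 329.3] [ 0.3 -0.3 -0.4] [-0.02  0.02  0.03] 44.3 0.0
before [616.6 123.4 192. ] [629.3 131.2 192. ]
after [616.6 123.1 192. ] [629.1 131.  192. ]
```

View pics/w7.png

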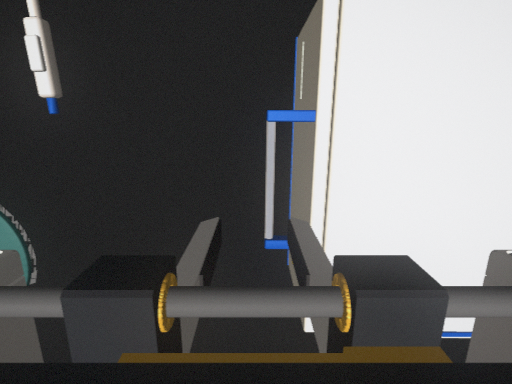

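View pics/t7.png

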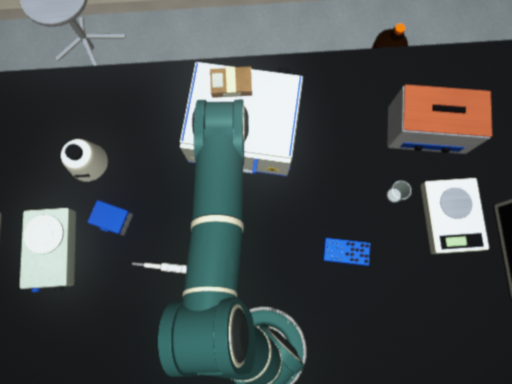

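The handle is back at its starting pixels ((270,122) to (268,238)), so the drawer is shut. The rack (347,252), beaker (399,190), tip box (109,217) and pipette are where they were.

```bash
python3 -c "
from bench import env
print(env.job_done())"
```

```text
the job is handed in; nothing more can be done
None
```

I pulled the drawer out to its stop, turned the amber cap clockwise until it hit the hard stop, and pushed the drawer gently shut; the job was handed in at about 48 s with the bench items where they were.

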